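Close the filter unit: seat the access cover and lock its quarter-turn stud

ROBOT

A 6-joint arm with a two-finger parallel gripper is mounted at the origin on a cart in front of the work surface, level with it; the furniture and walls round the work are solid. World frame = base frame: x ahead of the robot, y to its left, z up, the work surface at z = 0. Lengths are in mm, angles in rad, forces in N, time in s.
With the tool pointing down it reaches from about 400 to 825 mm from the base axis. Payload 7 kg.
Tool frame: the origin (TCP) lies midway between the tips of the shut fingers; the grasp point (between the pads) lies 19 mm behind it (r.grasp_offset is the distance from the TCP to the grasp point, in mm); z points along the fingers, y is the line along which they close (so a half turn about z gives the same grasp; the last joint's range is limited). The gripper opens to 88 mm and grips with 3 to 60 N. Pads are 19 mm wide; open, the fingers measure 130 mm over their backs; the gripper's body (78 mm by 193 mm) begins 47 mm behind the grasp point.
Start: joints at [1.413, 0.359, 0.012, 0, -1.224, -0.288], TCP at [291.051, 609.003, 226.561] pointing down, gripper open.
Joint ranges: [-3.07, 3.07], [-1.43, 2.12], [-1.02, 1.25], [-3.03, 1.67], [-3.05, -0], [-3.03, 3.03]. Speed limits (rad/s): [2.39, 2.39, 3.01, 3.14, 3.14, 3.14].

INTERFACE

Orientations are given as a rotation vector (axis times angle).
In Python, from cell import sensors, cams, job, r gives the robot as it stands.
- The arm moves only by the tool drive_tool, never from a script. Its argument "motion" is a list of rows, each an object with "delta_pos": the shift along the tool's x, y, z each as a share of 40 cm, from -1 to 1, a list of three; "rot": the turn, a rotation vector about the tool's x, y, z each as a share of 90 degrees, from -1 to 1, a list of three. In form: [{"delta_pos": [x, y, z], "rot": [rx, ry, rz]}, ...]. A call has 1 to 8 rows; each row shifts and turns the commanded pose from where the row before left it, along the tool's axes as they then stand; what a row does not reach is not made up. A row lasts 1/8 s, in which the tool goes at most 62.5 mm and 10.7 degrees, less where a joint would pass 70% of its speed; a pose out of reach is approached as far as the arm can. A call with a number of a shift or a turn outside -1 to 1 is refused whole. A call with a gripper value outside its range is refused whole. "jaw" is the gripper command: -1 is fully open, 1 is shut, values between are in proportion, set as the call begins (left out, the last holds). The fingers move at their own pace and stop on an object; "squeeze" is the grip in N (left out, the last holds). Time passes only in rows, so rows that do not move let the fingers close. It gives the time, the measured TCP pose, the force, the opening and the grip force at its end, in the units of the state.
- sensors.read_state(): the state, without advancing time (a new reading comes with each control period).
- cams.get_image(name): name is "side" or "top"; returns the picture (400x640x3 uint8, red, green, blue); there is no depth.
- cams.camera_model(name): a dict with "intrinsics" (3x3 intrinsics, pixels), "k1" (the pictures are not rectified: a ray, as slopes to the right and down, at radius r is drawn at 1 + k1 r^2 times it, then the intrinsics apply), "R" (3x3) and "t" (3): a world point X has camera coordinates R X + t. Camera axes: x right, y down, z forward; pixel columns grow to the right and rows downward; lengths in mm; the calibration is good to about 2 mm. A picture is of the moment at which its call begins. camera_model takes no time and is no camera call.
- job.hand_in(): hands the job in; it is judged then, once.
The state is a dict: "clock": time; "qpos": joint angles; "qvel": joint speeds; "joint_efforts": joint torques, N m; "tcp_pos": TCP position; "tcp_rot": TCP orientation; "contact_force": force on the tool from outside, world axes, zero at the start; "ft_torque": the same for the moment, N m; "gripper_width": finger opening in mm; "gripper_force": force on a finger pad.
Only numpy, scipy, OpenCV 4.12 (cv2) and the standard library are available. Lean on these libraries where they do the work, as an engineer would, in place of code of your own. Each camera call takes 0.05 s, during which the arm holds its last target. There are 200 camera calls.

TASK

The water-filter unit on the cabinet is open. Set its loose access cover into the opening so that it lies flush, with the knob's bar lined up with the slot inside, then push the cover's sprung stud in and turn it clockwise about a quarter turn, until it locks and stays in by itself when you let go. Feel for the end of its travel and do not force it, and leave the other kitchen things where they stand.

Things in the scene. Friction and masses are not known exactly. Their poses are not given: they have to be found in the camera images.
- filter_unit: Low grey water-filter unit, fixed: 140 x 150 mm (x, y), 85 mm high to the top of its aluminium deck (144 x 154 mm). Origin: centre of its underside; z up, x to its back (brass unions behind, vent slits in front). The deck has a rectangular opening 96 mm along x, 76 mm along y, chamfered 3 mm; centred inside it is a slotted steel catch.
- opening (a point): Centre of the opening, at the level of the deck's top; axes as the unit's.
- slot (a point): On the opening's axis, 23 mm below the deck: mean place of the catch plate's top. The true plate lies up to 6 mm higher or lower, unmeasured, different each run. The plate is 3 mm thick, its slot 30 mm along x, 10 mm along y (unit's axes); the catch's floor is 13.5 mm below the plate's top; two round ridges 4 mm high under the plate guard the locked place.
- cover: Loose white access cover, 0.18 to 0.36 kg: flange 110 x 90 x 5 mm (x, y, z) over a skirt 92 x 72 mm, 18 mm deep, on which it stands. Origin: centre of the skirt's lower edge; flange underside at z = 18 mm, top at 23 mm. Fits the opening with 2 mm play a side, long side along the unit's x, either way round; seated, the flange lies on the deck. Can be carried by its stud's wing.
- cover_seat (a point): Point on the cover's axis at the level of the flange's underside; seated, it coincides with the point opening.
- stud: Captive sprung stud in the cover's middle. Origin: the cover's origin while not pushed in. Heights over its origin, mm: T-head (round bar 26 long along x, 5 thick) 2 to 7; cap, 21 radius, 52 to 59; wing (upright bar 40 along x, parallel to the T-head, 10 wide along y) 59 to 83. Pinch the wing across y from above, fingertips on or just over the cap.
- stud_cap (a point): On the stud's axis at the level of the cap's top, the wing's foot (59 mm above the stud's origin).
- stud_push (a joint): Push of the stud into the cover, m: 0 out, at most 0.0285. Spring 3 N at 0, plus 0.4 N per mm. Seated, with the wing along the unit's x within 0.1 rad, the head drops through the slot; it is clear below the plate after 9 to 21 mm, clears the ridges 4 mm deeper and stops on the floor 1.5 mm deeper still, where the force climbs steeply. Locked and let go, it stays at 9 to 21 mm.
- stud_turn (a joint): Turn of the stud in the cover, rad: 0 with wing and head along the cover's x, growing clockwise seen from above; range -0.6 to 1.5; friction 0.02 N m. Starts askew, -0.35 to 0.35. In the slot it cannot turn. Below the plate, the head must be held below the ridges from about 0.3 to 1.25; from there to 1.5 it is locked.
- salt_shaker: Bystander: salt shaker, glass with a grey domed top, 44 mm wide, 90 mm tall, between the places of unit and cover; origin at the centre of its underside, z up.
- toothpick_jar: Bystander: little glass of toothpicks, 37 mm wide, 68 mm tall, between the places of unit and cover; origin at the centre of its underside, z up.
- mug_2: Bystander: plain brick-coloured mug, 82 mm wide (115 mm with handle), 90 mm tall, at the left end; origin at the centre of its underside, z up.
- pepper: Bystander: spice jar with dark cap, 44 mm wide, 105 mm tall, at the right end; origin at the centre of its underside, z up.
- bottle_1: Bystander: tall slim bottle, 62 mm wide, 237 mm tall, in the back row; origin at the centre of its underside, z up.
- glass_jug: Bystander: glass water jug with white lid, 87x138 mm, 214 mm tall, in the back row; origin at the centre of its underside, z up.
- mug_1: Bystander: striped mug, 93 mm wide (127 mm with handle), 96 mm tall, in the back row; origin at the centre of its underside, z up.

How it is judged (in metres and radians):
On the way, in this order (a step that is already met when the one before it is completed fails the run):
1. the cover lies in the opening, flush on the deck, the stud not turned to its locked place (horizontal distance between cover_seat and opening below 0.004 m and z of cover_seat in the frame of opening between -0.002 and 0.002 m and angle between the x axis of cover and the x axis of filter_unit, either way round below 0.09 rad and value of joint stud_turn below 0.7 rad), for 0.05 s.
2. the stud is pushed in by 7.5 mm or more, not yet turned, the cover still seated (horizontal distance between cover_seat and opening below 0.004 m and z of cover_seat in the frame of opening between -0.002 and 0.002 m and angle between the x axis of cover and the x axis of filter_unit, either way round below 0.09 rad and value of joint stud_push above 0.0075 m and value of joint stud_turn below 0.6 rad), for 0.02 s.
3. the stud is turned clockwise past the ridges (horizontal distance between cover_seat and opening below 0.004 m and z of cover_seat in the frame of opening between -0.002 and 0.002 m and angle between the x axis of cover and the x axis of filter_unit, either way round below 0.09 rad and value of joint stud_turn above 1.15 rad and value of joint stud_push above 0.0075 m), for 0.05 s.
At the end, for the whole second after the job is handed in: The cover is seated: its seat point within 4 mm sideways and 2 mm in height of the opening's centre, its long side within 0.09 rad of the opening's; the stud is turned clockwise past 1.15 rad and stays pushed in, 7.5 to 22.5 mm, by itself; cover and stud are at rest (all of step 3 and value of joint stud_push below 0.0225 m and linear speed of each of cover, stud below 0.01 m/s); the robot touches nothing.
It fails at once if the stud is forced: its head presses on the inside of the unit with more than 18 N (contact force between stud and filter_unit above 18 N).
It fails at once if one of the other kitchen things is moved by more than 3 cm (distance of any of salt_shaker, toothpick_jar, mug_2, pepper, bottle_1, glass_jug, mug_1 from where it was at the start of the episode above 0.03 m).
It also fails if it takes over 67 s, if anything falls off the work surface, if the arm or the gripper's body presses on something with over 40 N, if the wrist force passes 120 N, or if a joint passes its speed limit or range.

## Working session

There is one attempt and no reset: what is moved stays moved. The work goes in short steps, Python scripts to look and compute and a tool call to move; the robot and the scene stay as the last step left them, time stands still between calls to the robot, and variables do not carry over. Pictures are saved under pics/ and viewed, at most 10 in all, crops included, and the job is handed in when it is done.

Besides the shell and the picture viewer there is one more tool, called after "Request:" as name(argument=value, ...) on one line, values as JSON. drive_tool: Moves the arm, as the interface text tells. Its arguments: {"type":"object","properties":{"motion":{"type":"array"},"jaw":{"type":"number"},"squeeze":{"type":"number"}},"required":["motion"]}

```bash
mkdir -p pics; ls; cat > h.py <<'E'
import numpy as np, cv2
from cell import sensors, cams, job, r
def cam(n):
    m=cams.camera_model(n); return np.array(m["intrinsics"],float),m["k1"],np.array(m["R"],float),np.array(m["t"],float)
def ray(n,uv):
    K,k,R,t=cam(n); d=np.linalg.inv(K)@[uv[0],uv[1],1]; p=d[:2]; s=p.copy()
    for _ in range(30): s=p/(1+k*(s@s))
    return -R.T@t, R.T@np.array([s[0],s[1],1])
def onz(n,uv,z):
    o,d=ray(n,uv); return o+d*(z-o[2])/d[2]
def proj(n,X):
    K,k,R,t=cam(n); c=R@np.array(X,float)+t; s=c[:2]/c[2]; s=s*(1+k*(s@s)); return (K@[s[0],s[1],1])[:2]
def snap(n,f):
    im=cams.get_image(n); cv2.imwrite(f"pics/{f}.png",im[:,:,::-1]); return im
E
python3 - <<'E'
from h import *
for n in("top","side"):
    snap(n,n+"0"); K,k,R,t=cam(n); print(n,K[0,0],k,(-R.T@t).round(),R.round(2).tolist())
s=sensors.read_state(); print(s)
E
```

```text
pics
top 423.4748823839343 -0.007699169536459488 [ 448.   -9. 1139.] [[0.02, -1.0, -0.01], [-0.99, -0.02, -0.11], [0.11, 0.01, -0.99]]
side 501.4609839231157 -0.05580914047808876 [  395. -1121.   615.] [[0.99, -0.15, -0.02], [-0.08, -0.42, -0.9], [0.13, 0.89, -0.43]]
{'clock': 0.1, 'qpos': array([ 1.41309968e+00,  3.59319056e-01,  1.11667572e-02, -3.54679266e-04,
       -1.22413468e+00, -2.88146088e-01]), 'qvel': array([ 0.00231217, -0.00095887,  0.00193902,  0.00121308, -0.00071487,
       -0.00039151]), 'joint_efforts': array([-2.47523079e-03, -5.84162772e+01,  2.93749684e+01,  7.01535568e+00,
        1.02007360e-02, -4.56197461e-05]), 'tcp_pos': array([290.86271565, 608.61793039, 225.71271307]), 'tcp_rot': array([ 3.06234250e+00, -6.94393410e-01, -3.69937198e-04]), 'contact_force': array([-0.32444522, -0.62204807,  0.83257802]), 'ft_torque': array([-0.03000501, -0.00234396, -0.01268687]), 'gripper_force': 0.0, 'gripper_width': 87.76601375223387}
```

View pics/top0.png

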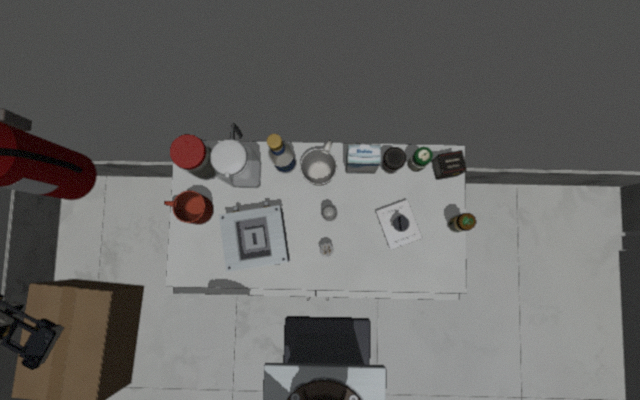

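View pics/side0.png

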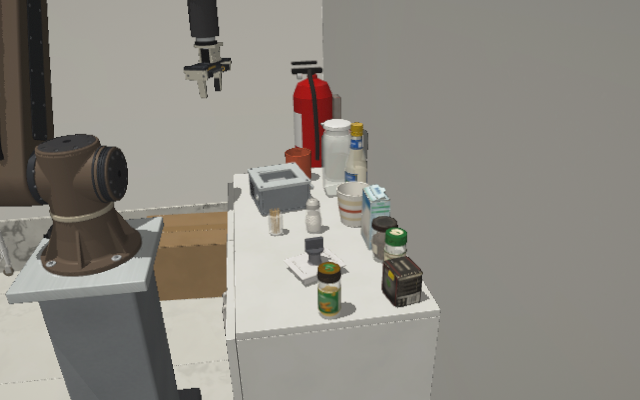

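The top view shows the unit around (254,238), the cover around (400,225) with its dark cap and wing, the shaker at (329,212), and the toothpicks at (326,246). I'll enlarge both and extract the contours.

```bash
python3 - <<'E'
from h import *
im=cv2.imread("pics/top0.png")
a=cv2.resize(im[190:280,210:300],None,fx=4.4,fy=4.4,interpolation=cv2.INTER_CUBIC)
b=cv2.resize(im[190:260,365:435],None,fx=5.657,fy=5.657,interpolation=cv2.INTER_CUBIC)
cv2.imwrite("pics/crop1.png",np.hstack([a,b]))
s=cv2.imread("pics/side0.png")
a=cv2.resize(s[155:220,240:320],None,fx=5,fy=5,interpolation=cv2.INTER_CUBIC)
b=cv2.resize(s[225:290,275:355],None,fx=5,fy=5,interpolation=cv2.INTER_CUBIC)
cv2.imwrite("pics/crop2.png",np.hstack([a,b])[:,:800])
E
```

```text
(no output)
```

View pics/crop1.png

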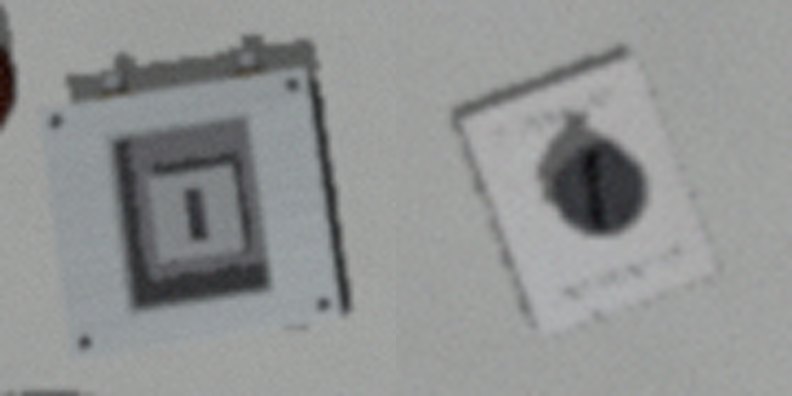

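View pics/crop2.png

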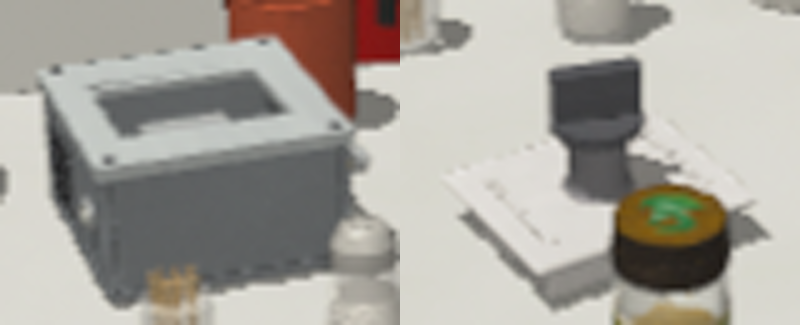

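```bash
cat > m.py <<'E'
from h import *
F=8
def up(im,x0,y0,x1,y1): return cv2.resize(cv2.GaussianBlur(im,(0,0),.5)[y0:y1,x0:x1],None,fx=F,fy=F,interpolation=cv2.INTER_CUBIC)
def back(p,x0,y0): return (np.array(p,float)+.5)/F-.5+[x0,y0]
def big(mask,pt=None):
    cs,_=cv2.findContours(mask.astype(np.uint8),cv2.RETR_EXTERNAL,cv2.CHAIN_APPROX_NONE)
    return max(cs,key=cv2.contourArea)
def rep(name,c,x0,y0,z):
    W=np.array([onz("top",back(p,x0,y0),z)[:2] for p in c[:,0,:]],np.float32)
    (cx,cy),(w,h),a=cv2.minAreaRect(W); b=cv2.boxPoints(((cx,cy),(w,h),a))
    e=b[1]-b[0],b[2]-b[1]; L=max(e,key=np.linalg.norm)
    ang=np.arctan2(L[1],L[0]); ang=(ang+np.pi/2)%np.pi-np.pi/2
    m=cv2.moments(W.reshape(-1,1,2)); 
    print(name,"c",round(cx,1),round(cy,1),"cent",np.round([m['m10']/m['m00'],m['m01']/m['m00']],1),"wh",round(w,1),round(h,1),"ang",round(ang,3))
E
python3 - <<'E'
from m import *
im=cv2.imread("pics/top0.png")
x0,y0=210,190; a=up(im,x0,y0,300,280); g=cv2.cvtColor(a,cv2.COLOR_BGR2GRAY)
print("deck grey",np.median(g[230:280,130:200]),"table",g[600:,500:].mean())
s=F/4.4
poly=(np.array([[70,130],[285,97],[310,293],[95,328]])*s).astype(int)
M=np.zeros_like(g); cv2.fillPoly(M,[poly],1)
for th in(145,155): rep(f"opening{th}",big((g<th)&(M>0)),x0,y0,85)
P=[]
for q in[(55,121),(292,85),(322,303),(84,342)]:
    q=np.array(q)*s; u,v=q.astype(int); w=g[v-18:v+19,u-18:u+19].astype(float); k=np.clip(np.median(w)-15-w,0,None)
    yy,xx=np.mgrid[-18:19,-18:19]; P.append(onz("top",back([u+(k*xx).sum()/k.sum(),v+(k*yy).sum()/k.sum()],x0,y0),85)[:2])
P=np.array(P); print("screws",P.round(1).tolist(),"mean",P.mean(0).round(1),"sides",np.linalg.norm(P-np.roll(P,1,0),axis=1).round(1))
xa=(P[0]+P[1]-P[2]-P[3]); print("unit x yaw",np.arctan2(xa[1],xa[0]))
m=(g<110); M2=np.zeros_like(g); cv2.fillPoly(M2,[(np.array([[172,180],[220,175],[226,245],[180,250]])*s).astype(int)],1)
rep("slot",big(m&(M2>0)),x0,y0,62)
x0,y0=365,190; b=up(im,x0,y0,435,260); g=cv2.cvtColor(b,cv2.COLOR_BGR2GRAY).astype(int)
print("flange",np.median(g[330:380,250:350]),"table",np.median(g[:60]))
t=(np.median(g[330:380,250:350])+np.median(g[:60]))/2
mk=cv2.morphologyEx((cv2.GaussianBlur(g.astype(np.uint8),(0,0),4)>t).astype(np.uint8),cv2.MORPH_OPEN,np.ones((15,15)))
c=big(mk); rep("cover",c,x0,y0,23)
c=big((g<85)); rep("cap",c,x0,y0,59); 
# wing top darkest in cap
w=(g<55); c2=big(w); rep("wing",c2,x0,y0,83)
for z,n,(u,v) in[(90,"shaker",(329,210)),(68,"picks",(326,244))]: print(n,onz("top",(u,v),z).round())
# side view wing top corners -> crop2 (x/5): left top (550,70), right top (640,60)
for q in[(550,70),(640,60)]:
    uv=((q[0]-400+.5)/5-.5+275,(q[1]+.5)/5-.5+225); print("side wing",onz("side",uv,83).round(1))
E
```

```text
deck grey 148.0 table 159.4028409090909
opening145 c 475.1 188.4 cent [475.4 187.5] wh 108.6 89.9 ang 0.179
opening155 c 475.6 186.2 cent [477.2 189.1] wh 113.1 124.2 ang -1.397
screws [[525.3, 264.9], [549.0, 131.0], [425.4, 109.2], [401.3, 242.7]] mean [475.2 187. ] sides [125.9 136.  125.5 135.7]
unit x yaw 0.17588168092433282Traceback (most recent call last):
  File "<stdin>", line 16, in <module>
  File "m.py", line 9, in rep
    W=np.array([onz("top",back(p,x0,y0),z)[:2] for p in c[:,0,:]],np.float32)
                ~~~^^^^^^^^^^^^^^^^^^^^^^^
  File "h.py", line 10, in onz
    o,d=ray(n,uv); return o+d*(z-o[2])/d[2]
        ~~~^^^^^^
  File "h.py", line 6, in ray
    K,k,R,t=cam(n); d=np.linalg.inv(K)@[uv[0],uv[1],1]; p=d[:2]; s=p.copy()
            ~~~^^^
  File "h.py", line 4, in cam
    m=cams.camera_model(n); return np.array(m["intrinsics"],float),m["k1"],np.array(m["R"],float),np.array(m["t"],float)
ValueError: time passes only in moves, steps and waits
```

```bash
python3 - <<'E'
s=open('h.py').read()
s=s.replace("def cam(n):","from functools import lru_cache\n@lru_cache\ndef cam(n):"); open('h.py','w').write(s)
E
python3 - <<'E'
from m import *
im=cv2.imread("pics/top0.png")
x0,y0=210,190; a=up(im,x0,y0,300,280); g=cv2.cvtColor(a,cv2.COLOR_BGR2GRAY); s=F/4.4
poly=(np.array([[95,125],[260,100],[285,303],[115,325]])*s).astype(int)
M=np.zeros_like(g); cv2.fillPoly(M,[poly],1)
for th in(125,135): rep(f"opening{th}",big((g<th)&(M>0)),x0,y0,85)
M2=np.zeros_like(g); cv2.fillPoly(M2,[(np.array([[172,180],[220,175],[226,245],[180,250]])*s).astype(int)],1)
rep("slot",big((g<100)&(M2>0)),x0,y0,62)
x0,y0=365,190; b=up(im,x0,y0,435,260); g=cv2.cvtColor(b,cv2.COLOR_BGR2GRAY).astype(int)
f,tb=np.median(g[330:380,250:350]),np.median(g[:60]);print("flange",f,"table",tb)
G=cv2.GaussianBlur(g.astype(np.uint8),(0,0),4)
mk=cv2.morphologyEx((G>(f+tb)/2).astype(np.uint8),cv2.MORPH_OPEN,np.ones((21,21)))
rep("cover",big(mk),x0,y0,23)
rep("cap",big((g<85)),x0,y0,59)
rep("wing",big(g<45),x0,y0,83)
for z,n,(u,v) in[(90,"shaker",(329,210)),(68,"picks",(326,244)),(105,"pepper",(465,221))]: print(n,onz("top",(u,v),z).round())
for q in[(550,70),(640,60)]:
    uv=((q[0]-400+.5)/5-.5+275,(q[1]+.5)/5-.5+225); print("side wing",onz("side",uv,83).round(1))
cv2.imwrite("pics/dbg.png",np.hstack([mk*255,((g<85)*120+(g<45)*120).astype(np.uint8)]))
E
```

```text
opening125 c 474.7 187.1 cent [474.4 186.9] wh 101.1 81.8 ang 0.178
opening135 c 474.7 187.1 cent [474.6 187.1] wh 103.6 83.9 ang 0.17
slot c 474.8 187.3 cent [474.6 187.2] wh 30.7 10.7 ang 0.19
flange 171.0 table 158.0
cover c 519.7 -186.8 cent [ 501.6 -183.1] wh 105.0 84.4 ang 0.357
cap c 522.1 -183.8 cent [ 522.6 -183.7] wh 40.2 37.8 ang 0.797
wing c 520.3 -177.8 cent [ 520.9 -178.1] wh 33.9 9.0 ang 0.077
shaker [548.  -2.  90.]
picks [464.   4.  68.]
pepper [ 527. -334.  105.]
side wing [ 502.2 -189.9   83. ]
side wing [ 541.5 -188.7   83. ]
```

Both views agree. The unit's opening, slot and screws give a centre of (474.8, 187.1) and a yaw of 0.176. The cover is at about (521, -185) with a yaw of about 0.357, and the wing's yaw is about 0.06 (side rays give a front face at y≈-189.3, so the axis is at -184.5). Next I'll compute the transit.

```bash
cat > p.py <<'E'
import sys; from h import *
from scipy.spatial.transform import Rotation as Ro
def st():
    s=sensors.read_state(); R=Ro.from_rotvec(s["tcp_rot"]).as_matrix()
    return s,R,np.arctan2(R[1,0],R[0,0])
if __name__=="__main__":   # p.py x y z yaw n
    x,y,z,yaw,n=map(float,sys.argv[1:6]); s,R,psi=st()
    d=R.T@(np.array([x,y,z])-s["tcp_pos"])
    print("t",s["clock"],"tcp",s["tcp_pos"].round(1),"yaw",round(psi,3),"tilt",np.degrees(np.arccos(-R[2,2])).round(2),"F",s["contact_force"].round(1),"T",s["ft_torque"].round(2),"q6",round(s["qpos"][5],2),"w",round(s["gripper_width"],1))
    print("row delta",(d/400/n).round(4),"total mm",d.round(1),"rot z total share",round(-(yaw-psi)/(np.pi/2),4),"per row",round(-(yaw-psi)/(np.pi/2)/n,4))
E
python3 p.py 521 -185 226 0.06 14
```

```text
t 0.1 tcp [290.9 608.6 225.7] yaw -0.446 tilt 0.09 F [-0.3 -0.6  0.8] T [-0.03 -0.   -0.01] q6 -0.29 w 87.8
row delta [9.820e-02 1.101e-01 1.000e-04] total mm [549.9 616.7   0.7] rot z total share -0.3221 per row -0.023
```

Request:
drive_tool(motion=[{"delta_pos": [0.098,0.11,0],"rot": [0,0,0]},{"delta_pos": [0.098,0.11,0],"rot": [0,0,0]},{"delta_pos": [0.098,0.11,0],"rot": [0,0,0]},{"delta_pos": [0.098,0.11,0],"rot": [0,0,0]},{"delta_pos": [0.098,0.11,0],"rot": [0,0,0]},{"delta_pos": [0.098,0.11,0],"rot": [0,0,0]},{"delta_pos": [0.098,0.11,0],"rot": [0,0,0]},{"delta_pos": [0.098,0.11,0],"rot": [0,0,0]}], jaw=-0.2, squeeze=20)

```text
clock: 1.1
tcp_pos: [422.2, 154.3, 226.6]
tcp_rot: [-3.064, 0.694, -0.0]
contact_force: [1.2, 1.2, 0.0]
gripper_width: 52.7
gripper_force: 0.0
```

Request:
drive_tool(motion=[{"delta_pos": [0.098,0.11,0],"rot": [0,0,0]},{"delta_pos": [0.098,0.11,0],"rot": [0,0,0]},{"delta_pos": [0.098,0.11,0],"rot": [0,0,0]},{"delta_pos": [0.098,0.11,0],"rot": [0,0,0]},{"delta_pos": [0.098,0.11,0],"rot": [0,0,-0.1]},{"delta_pos": [0,0,0],"rot": [0,0,-0.1]},{"delta_pos": [0,0,0],"rot": [0,0,-0.1]},{"delta_pos": [0,0,0],"rot": [0,0,0]}])

```text
clock: 2.1
tcp_pos: [503.6, -125.5, 226.2]
tcp_rot: [-3.141, -0.031, 0.001]
contact_force: [-0.1, -0.0, -0.4]
gripper_width: 52.6
gripper_force: 0.0
```

```bash
python3 p.py 521.5 -184.7 110 0.06 1
```

```text
t 2.1 tcp [ 503.6 -125.5  226.2] yaw 0.02 tilt 0.05 F [-0.1 -0.  -0.4] T [-0.01 -0.03 -0.01] q6 1.46 w 52.6
row delta [0.0422 0.1489 0.2905] total mm [ 16.9  59.5 116.2] rot z total share -0.0258 per row -0.0258
```

Request:
drive_tool(motion=[{"delta_pos": [0.021,0.075,0],"rot": [0,0,-0.026]},{"delta_pos": [0.021,0.074,0],"rot": [0,0,0]},{"delta_pos": [0,0,0.14],"rot": [0,0,0]},{"delta_pos": [0,0,0.14],"rot": [0,0,0]},{"delta_pos": [0,0,0],"rot": [0,0,0]}])

```text
clock: 2.72
tcp_pos: [519.9, -183.7, 111.0]
tcp_rot: [-3.139, -0.092, 0.013]
contact_force: [0.6, 0.6, 0.7]
gripper_width: 52.3
gripper_force: 0.0
```

```bash
python3 p.py 521.5 -184.7 62 0.06 1; python3 - <<'E'
from h import *
snap("side","s1"); snap("top","t1")
s=cv2.imread("pics/s1.png");t=cv2.imread("pics/t1.png")
cv2.imwrite("pics/c3.png",np.hstack([cv2.resize(i,(400,400),interpolation=cv2.INTER_CUBIC) for i in(s[200:290,270:360],t[180:270,355:445])]))
E
```

```text
t 2.725 tcp [ 519.9 -183.7  111. ] yaw 0.059 tilt 0.49 F [0.6 0.6 0.7] T [-0.1   0.04  0.03] q6 1.61 w 52.3
row delta [0.0049 0.003  0.1225] total mm [ 1.9  1.2 49. ] rot z total share -0.0008 per row -0.0008
```

View pics/c3.png

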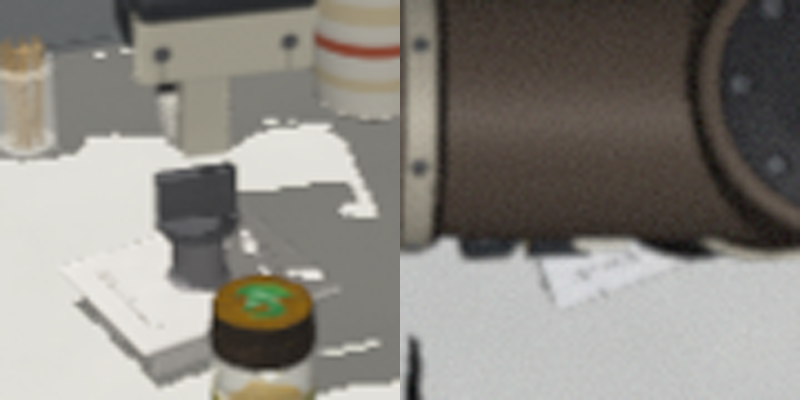

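The side crop shows the wing's top edge from about (155,175) to (236,165), directly below the near finger, and the toothpicks clear of it. I'll check the wing's position by ray.

```bash
python3 - <<'E'
from h import *
im=cv2.imread("pics/s1.png")[225:275,295:340]; F=8
g=cv2.cvtColor(cv2.resize(im,None,fx=F,fy=F,interpolation=cv2.INTER_CUBIC),cv2.COLOR_BGR2GRAY)
m=(g<95).astype(np.uint8); cs,_=cv2.findContours(m,0,1); 
c=max(cs,key=cv2.contourArea)[:,0]; c=(c+.5)/F-.5+[295,225]
print(c.min(0),c.max(0))
for v in (241,243,245,247):
    k=g[int((v-225+.5)*F-.5)]; j=np.where(k<100)[0]; l,r_=(j.min()+.5)/F-.5+295,(j.max()+.5)/F-.5+295
    # wing -y face plane y=-190 : intersect ray
    def ony(uv,y): o,d=ray("side",uv); return (o+d*(y-o[1])/d[1]).round(1)
    print(v,l,r_,ony((l,v),-190),ony((r_,v),-190))
for X in[(521.5,-190,83),(501.5,-191,83),(541.5,-189,83),(521.5,-189.7,59)]: print(X,proj("side",X).round(1))
E
```

```text
[305.0625 236.5625] [339.4375 274.4375]
241 304.9375 322.3125 [ 502.8 -190.    77. ] [ 540.5 -190.    73. ]
243 305.3125 322.8125 [ 503.4 -190.    72. ] [ 541.6 -190.    67.9]
245 305.3125 322.9375 [ 503.3 -190.    67.1] [ 541.8 -190.    62.8]
247 305.3125 323.1875 [ 503.1 -190.    62.1] [ 542.2 -190.    57.7]
(521.5, -190, 83) [313.5 237.8]
(501.5, -191, 83) [304.3 238.9]
(541.5, -189, 83) [322.6 236.7]
(521.5, -189.7, 59) [313.7 247.3]
```

Request:
drive_tool(motion=[{"delta_pos": [0.006,0.002,0.06],"rot": [0,0,0]},{"delta_pos": [0,0,0.059],"rot": [0,0,0]},{"delta_pos": [0,0,0],"rot": [0,0,0]},{"delta_pos": [0,0,0],"rot": [0,0,0]}])

```text
clock: 3.32
tcp_pos: [527.3, -184.8, 69.4]
tcp_rot: [3.139, 0.098, 0.005]
contact_force: [0.2, -0.1, 0.1]
gripper_width: 52.7
gripper_force: 0.0
```

```bash
python3 p.py 522.3 -184.5 62 0.06 1
```

```text
t 3.325 tcp [ 527.3 -184.8   69.4] yaw 0.062 tilt 0.2 F [ 0.2 -0.1  0.1] T [-0.03 -0.04  0.01] q6 1.62 w 52.7
row delta [-0.0124 -0.0015  0.0185] total mm [-5.  -0.6  7.4] rot z total share 0.0015 per row 0.0015
```

Request:
drive_tool(motion=[{"delta_pos": [-0.0125,-0.0015,0.0185],"rot": [0,0,0]},{"delta_pos": [0,0,0],"rot": [0,0,0]},{"delta_pos": [0,0,0],"rot": [0,0,0]},{"delta_pos": [0,0,0],"rot": [0,0,0]}])

```text
clock: 3.82
tcp_pos: [520.7, -184.5, 59.7]
tcp_rot: [3.14, 0.098, 0.0]
contact_force: [0.1, -0.3, 0.5]
gripper_width: 52.5
gripper_force: 0.0
```

```bash
python3 p.py 522.3 -184.5 62 0.06 1
```

```text
t 3.825 tcp [ 520.7 -184.5   59.7] yaw 0.062 tilt 0.01 F [ 0.1 -0.3  0.5] T [-0.03 -0.04 -0.  ] q6 1.62 w 52.5
row delta [ 0.004   0.0003 -0.0056] total mm [ 1.6  0.1 -2.3] rot z total share 0.0014 per row 0.0014
```

Request:
drive_tool(motion=[{"delta_pos": [0.004,0,-0.005],"rot": [0,0,0]},{"delta_pos": [0,0,0],"rot": [0,0,0]},{"delta_pos": [0,0,0],"rot": [0,0,0]},{"delta_pos": [0,0,0],"rot": [0,0,0]}])

```text
clock: 4.32
tcp_pos: [522.1, -184.3, 61.5]
tcp_rot: [-3.14, -0.097, 0.0]
contact_force: [-0.3, 0.6, -0.4]
gripper_width: 52.3
gripper_force: 0.0
```

Request:
drive_tool(motion=[{"delta_pos": [0,0,0],"rot": [0,0,0]},{"delta_pos": [0,0,0],"rot": [0,0,0]},{"delta_pos": [0,0,0],"rot": [0,0,0]},{"delta_pos": [0,0,0],"rot": [0,0,0]},{"delta_pos": [0,0,0],"rot": [0,0,0]},{"delta_pos": [0,0,0],"rot": [0,0,0]}], jaw=1, squeeze=25)

```text
clock: 5.08
tcp_pos: [522.1, -184.4, 61.5]
tcp_rot: [-3.14, -0.097, 0.0]
contact_force: [0.1, -0.6, -0.4]
gripper_width: 9.8
gripper_force: 25.0
```

```bash
python3 p.py 522.3 -184.5 62 0.06 1
```

```text
t 5.075 tcp [ 522.1 -184.4   61.5] yaw 0.062 tilt 0.0 F [ 0.1 -0.6 -0.4] T [-0.38 -0.11  0.01] q6 1.62 w 9.8
row delta [ 0.0005  0.0003 -0.0012] total mm [ 0.2  0.1 -0.5] rot z total share 0.0013 per row 0.0013
```

Request:
drive_tool(motion=[{"delta_pos": [0,0,-0.05],"rot": [0,0,0]},{"delta_pos": [0,0,-0.11],"rot": [0,0,0]},{"delta_pos": [0,0,-0.12],"rot": [0,0,0]},{"delta_pos": [0,0,-0.12],"rot": [0,0,0]},{"delta_pos": [0,0,0],"rot": [0,0,0]},{"delta_pos": [0,0,0],"rot": [0,0,0]},{"delta_pos": [0,0,0],"rot": [0,0,0]},{"delta_pos": [0,0,0],"rot": [0,0,0]}])

```text
clock: 6.08
tcp_pos: [521.6, -184.3, 220.3]
tcp_rot: [-3.14, -0.097, 0.004]
contact_force: [0.1, 0.7, -3.5]
gripper_width: 10.1
gripper_force: 25.0
```

```bash
python3 p.py 474.8 187.1 222 -0.12 8; python3 - <<'E'
from h import *
snap("side","s2"); 
s=cv2.imread("pics/s2.png"); cv2.imwrite("pics/c4.png",cv2.resize(s[130:280,250:400],(600,600),interpolation=cv2.INTER_CUBIC))
E
```

```text
t 6.075 tcp [ 521.6 -184.3  220.3] yaw 0.062 tilt 0.14 F [ 0.1  0.7 -3.5] T [-0.07 -0.    0.05] q6 1.62 w 10.1
row delta [-0.0074 -0.1167 -0.0005] total mm [ -23.7 -373.5   -1.5] rot z total share 0.1159 per row 0.0145
```

View pics/c4.png

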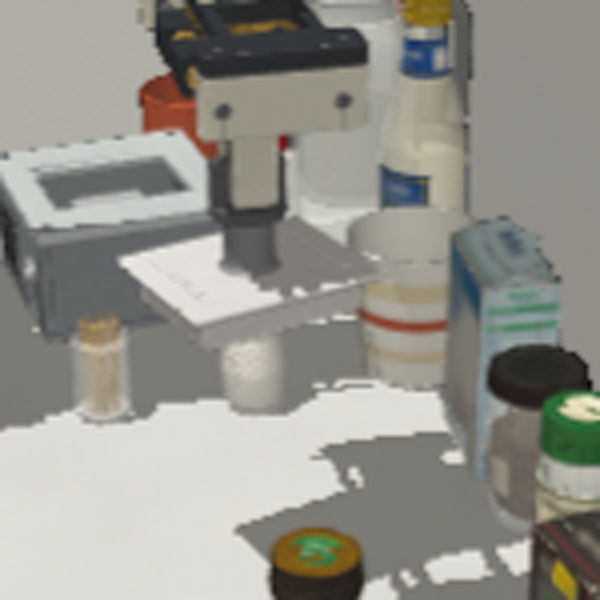

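The side crop shows the cover hanging level from the wing. Its flange top corners are at about (118,260), (200,328) and (380,268), well clear of the shaker and picks. I'll use them to check yaw and offset.

```bash
python3 - <<'E'
from h import *
P=[onz("side",((q[0]+.5)/4-.5+250,(q[1]+.5)/4-.5+130),181.8)[:2] for q in[(118,260),(202,327),(380,268)]]
P=np.array(P);print(P.round(1), np.linalg.norm(P[1]-P[0]),np.linalg.norm(P[2]-P[1]))
d=P[2]-P[1];e=P[0]-P[1];print("yaw long",np.arctan2(d[1],d[0]),"short-90",np.arctan2(e[1],e[0])-np.pi/2,"centre",(P[0]+P[2])/2)
E
```

```text
[[ 454.5 -169.5]
 [ 487.9 -255.6]
 [ 586.  -206.1]] 92.36244234280696 109.94926230237449
yaw long 0.46751412486520916 short-90 0.3693309664982678 centre [ 520.26448864 -187.78101233]
```

Request:
drive_tool(motion=[{"delta_pos": [-0.0074,-0.117,0],"rot": [0,0,0]},{"delta_pos": [-0.0074,-0.117,0],"rot": [0,0,0]},{"delta_pos": [-0.0074,-0.117,0],"rot": [0,0,0]},{"delta_pos": [-0.0074,-0.117,0],"rot": [0,0,0]},{"delta_pos": [-0.0074,-0.117,0],"rot": [0,0,0]},{"delta_pos": [-0.0074,-0.117,0],"rot": [0,0,0]},{"delta_pos": [-0.0074,-0.117,0],"rot": [0,0,0]},{"delta_pos": [-0.0074,-0.117,0],"rot": [0,0,0]}])

```text
clock: 7.12
tcp_pos: [474.8, 189.4, 221.3]
tcp_rot: [3.14, 0.098, -0.0]
contact_force: [1.3, 0.4, -3.6]
gripper_width: 9.8
gripper_force: 25.0
```

Request:
drive_tool(motion=[{"delta_pos": [0,0,0],"rot": [0,0,0.058]},{"delta_pos": [0,0,0],"rot": [0,0,0.058]},{"delta_pos": [0,0,0.1],"rot": [0,0,0]},{"delta_pos": [0,0,0.05],"rot": [0,0,0]},{"delta_pos": [0,0,0],"rot": [0,0,0]},{"delta_pos": [0,0,0],"rot": [0,0,0]},{"delta_pos": [0,0,0],"rot": [0,0,0]},{"delta_pos": [0,0,0],"rot": [0,0,0]}])

```text
clock: 8.12
tcp_pos: [475.6, 188.1, 162.4]
tcp_rot: [-3.135, 0.188, -0.002]
contact_force: [-0.6, -0.7, -2.7]
gripper_width: 9.8
gripper_force: 25.0
```

```bash
python3 p.py 474.8 187.1 150 -0.12 1; python3 - <<'E'
from h import *
snap("side","s3");snap("top","t3") 
s=cv2.imread("pics/s3.png"); t=cv2.imread("pics/t3.png")
cv2.imwrite("pics/c5.png",np.hstack([cv2.resize(s[120:220,230:330],(400,400),interpolation=cv2.INTER_CUBIC),cv2.resize(t[185:285,205:305],(400,400),interpolation=cv2.INTER_CUBIC)]))
E
```

```text
t 8.125 tcp [475.6 188.1 162.4] yaw -0.12 tilt 0.08 F [-0.6 -0.7 -2.7] T [-0.03 -0.02  0.01] q6 0.69 w 9.8
row delta [-0.0017  0.0028  0.0309] total mm [-0.7  1.1 12.4] rot z total share -0.0001 per row -0.0001
```

View pics/c5.png

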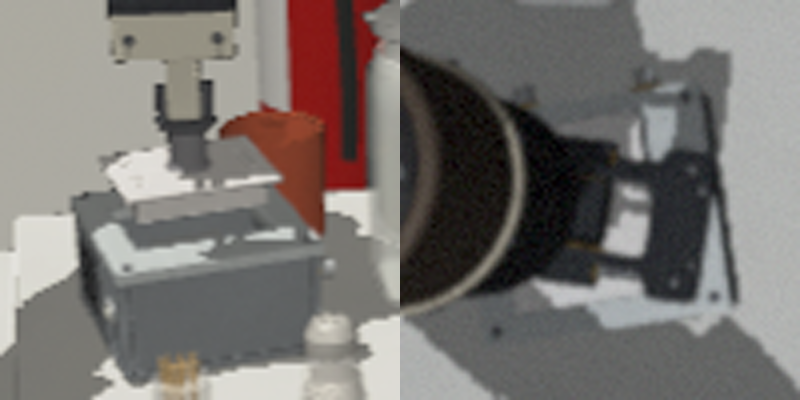

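The side crop shows the cover level just over the opening. The flange's near edge runs (124,203)→(283,181) and the deck's near edge (123,283)→(325,248). I'll compare them by ray.

```bash
python3 - <<'E'
from h import *
f=lambda q,z:onz("side",((q[0]+.5)/4-.5+230,(q[1]+.5)/4-.5+120),z)[:2]
a,b,l=f((124,203),122),f((283,181),122),f((105,168),122); c,d=f((123,283),83),f((325,248),83)
print(a,b,l,np.linalg.norm(b-a),np.arctan2(*(b-a)[::-1]), "mid from a:",(b+l)/2); print(c,d,np.linalg.norm(d-c),np.arctan2(*(d-c)[::-1]))
e=l-a; print(np.linalg.norm(e),np.arctan2(e[1],e[0])-np.pi/2)
u=np.array([np.cos(.176),np.sin(.176)]);v=np.array([-u[1],u[0]]);o=np.array([475.6,188.1])
print("corners in unit axes rel tcp",[((p-o)@u,(p-o)@v) for p in(a,b,l)])
for s in((-55,-45),(55,-45),(-55,45)): print(((proj("side",[*(o+s[0]*u+s[1]*v),122])-[230,120]+.5)*4-.5).round(1))
E
```

```text
[427.64366579 126.62005601] [536.35377804 144.65932817] [418.08735914 195.17670599] 110.19665985645099 0.16444081640170125 mid from a: [477.22056859 169.91801708]
[422.07556469  84.02376445] [559.86011656 114.92707722] 141.20763957189678 0.22063589544113155
69.21948608965968 0.13850041079379927
corners in unit axes rel tcp [(np.float64(-57.980195920787004), np.float64(-52.133390307905394)), (np.float64(52.20910206940907), np.float64(-53.40714536525783)), (np.float64(-55.38510193898425), np.float64(17.037432599894398))]
[125.9 198.7]
[283.3 176.3]
[ 96.9 154.8]
```

Request:
drive_tool(motion=[{"delta_pos": [-0.0017,0.0025,0.03],"rot": [0,0,0]},{"delta_pos": [0,0,0],"rot": [0,0,0]},{"delta_pos": [0,0,0],"rot": [0,0,0]},{"delta_pos": [0,0,0],"rot": [0,0,0]},{"delta_pos": [0,0,0],"rot": [0,0,0]}])

```text
clock: 8.85
tcp_pos: [474.6, 187.1, 149.7]
tcp_rot: [-3.136, 0.189, -0.0]
contact_force: [-0.6, -0.1, -3.7]
gripper_width: 9.6
gripper_force: 25.0
```

```bash
python3 p.py 474.8 187.1 140 -0.12 1
```

```text
t 8.85 tcp [474.6 187.1 149.7] yaw -0.12 tilt 0.02 F [-0.6 -0.1 -3.7] T [-0.05 -0.03 -0.02] q6 0.69 w 9.6
row delta [ 0.0005 -0.0002  0.0244] total mm [ 0.2 -0.1  9.7] rot z total share -0.0001 per row -0.0001
```

Request:
drive_tool(motion=[{"delta_pos": [0,0,0.006],"rot": [0,0,0]},{"delta_pos": [0,0,0.006],"rot": [0,0,0]},{"delta_pos": [0,0,0.006],"rot": [0,0,0]},{"delta_pos": [0,0,0.006],"rot": [0,0,0]},{"delta_pos": [0,0,0],"rot": [0,0,0]},{"delta_pos": [0,0,0],"rot": [0,0,0]}])

```text
clock: 9.6
tcp_pos: [474.4, 186.9, 139.9]
tcp_rot: [3.136, -0.189, -0.0]
contact_force: [-0.0, -0.9, -3.4]
gripper_width: 9.8
gripper_force: 25.0
```

The skirt has entered about 6.5 mm without any contact force, so I'll keep lowering.

Request:
drive_tool(motion=[{"delta_pos": [0.0005,0,0.007],"rot": [0,0,0]},{"delta_pos": [0,0,0.007],"rot": [0,0,0]},{"delta_pos": [0,0,0.007],"rot": [0,0,0]},{"delta_pos": [0,0,0.005],"rot": [0,0,0]},{"delta_pos": [0,0,0],"rot": [0,0,0]},{"delta_pos": [0,0,0],"rot": [0,0,0]},{"delta_pos": [0,0,0],"rot": [0,0,0]}])

```text
clock: 10.48
tcp_pos: [474.7, 187.0, 129.7]
tcp_rot: [-3.136, 0.188, -0.0]
contact_force: [-0.2, 0.5, -2.8]
gripper_width: 9.8
gripper_force: 25.0
```

Request:
drive_tool(motion=[{"delta_pos": [0,0,0.004],"rot": [0,0,0]},{"delta_pos": [0,0,0],"rot": [0,0,0]},{"delta_pos": [0,0,0],"rot": [0,0,0]},{"delta_pos": [0,0,0],"rot": [0,0,0]}])

```text
clock: 10.98
tcp_pos: [474.8, 187.0, 128.3]
tcp_rot: [-3.136, 0.188, -0.001]
contact_force: [-1.5, 0.7, 2.2]
gripper_width: 10.0
gripper_force: 25.0
```

```bash
python3 p.py 474.8 187.1 128 0.176 3
```

```text
t 10.975 tcp [474.8 187.  128.3] yaw -0.12 tilt 0.03 F [-1.5  0.7  2.2] T [-0.14  0.53  0.02] q6 0.69 w 10.0
row delta [-0.     -0.0001  0.0002] total mm [-0.  -0.1  0.3] rot z total share -0.1885 per row -0.0628
```

Seated: force has gone from -3.5 to +2.2 N at the expected height. Next I'll turn the wing counter-clockwise into line with the slot.

Request:
drive_tool(motion=[{"delta_pos": [0,0,0],"rot": [0,0,-0.048]},{"delta_pos": [0,0,0],"rot": [0,0,-0.047]},{"delta_pos": [0,0,0],"rot": [0,0,-0.047]},{"delta_pos": [0,0,0],"rot": [0,0,-0.047]},{"delta_pos": [0,0,0],"rot": [0,0,0]},{"delta_pos": [0,0,0],"rot": [0,0,0]},{"delta_pos": [0,0,0],"rot": [0,0,0]},{"delta_pos": [0,0,0],"rot": [0,0,0]}])

```text
clock: 11.98
tcp_pos: [474.8, 187.0, 128.1]
tcp_rot: [-3.129, -0.277, -0.001]
contact_force: [-0.6, 0.6, 2.9]
gripper_width: 9.6
gripper_force: 25.0
```

```bash
python3 p.py 474.8 187.1 128.3 0.176 3
```

```text
t 11.975 tcp [474.8 187.  128.1] yaw 0.176 tilt 0.02 F [-0.6  0.6  2.9] T [-0.03  0.26 -0.04] q6 0.99 w 9.6
row delta [-0.     -0.0001 -0.0002] total mm [-0.  -0.1 -0.2] rot z total share 0.0002 per row 0.0001
```

Request:
drive_tool(motion=[{"delta_pos": [0,0,0.0025],"rot": [0,0,0]},{"delta_pos": [0,0,0.0025],"rot": [0,0,0]},{"delta_pos": [0,0,0],"rot": [0,0,0]},{"delta_pos": [0,0,0],"rot": [0,0,0]}])

```text
clock: 12.48
tcp_pos: [474.8, 187.0, 126.1]
tcp_rot: [-3.129, -0.277, -0.0]
contact_force: [-0.1, 1.5, 2.4]
gripper_width: 9.9
gripper_force: 25.0
```

Request:
drive_tool(motion=[{"delta_pos": [0,0,0.0025],"rot": [0,0,0]},{"delta_pos": [0,0,0.0025],"rot": [0,0,0]},{"delta_pos": [0,0,0],"rot": [0,0,0]},{"delta_pos": [0,0,0],"rot": [0,0,0]}])

```text
clock: 12.98
tcp_pos: [474.8, 187.1, 124.1]
tcp_rot: [-3.129, -0.277, -0.0]
contact_force: [0.1, -0.1, 4.7]
gripper_width: 9.9
gripper_force: 25.0
```

Request:
drive_tool(motion=[{"delta_pos": [0,0,0.0025],"rot": [0,0,0]},{"delta_pos": [0,0,0.0025],"rot": [0,0,0]},{"delta_pos": [0,0,0],"rot": [0,0,0]},{"delta_pos": [0,0,0],"rot": [0,0,0]}])

```text
clock: 13.48
tcp_pos: [474.8, 187.0, 122.0]
tcp_rot: [-3.129, -0.277, -0.0]
contact_force: [0.4, 0.6, 4.9]
gripper_width: 10.1
gripper_force: 25.0
```

Request:
drive_tool(motion=[{"delta_pos": [0,0,0.0025],"rot": [0,0,0]},{"delta_pos": [0,0,0.0025],"rot": [0,0,0]},{"delta_pos": [0,0,0],"rot": [0,0,0]},{"delta_pos": [0,0,0],"rot": [0,0,0]}])

```text
clock: 13.98
tcp_pos: [474.8, 187.0, 120.2]
tcp_rot: [-3.129, -0.277, -0.0]
contact_force: [0.2, 1.5, 6.7]
gripper_width: 9.7
gripper_force: 25.0
```

Request:
drive_tool(motion=[{"delta_pos": [0,0,0.0025],"rot": [0,0,0]},{"delta_pos": [0,0,0.0025],"rot": [0,0,0]},{"delta_pos": [0,0,0],"rot": [0,0,0]},{"delta_pos": [0,0,0],"rot": [0,0,0]}])

```text
clock: 14.48
tcp_pos: [474.8, 187.0, 118.2]
tcp_rot: [-3.129, -0.277, -0.001]
contact_force: [-1.3, 1.0, 6.8]
gripper_width: 9.9
gripper_force: 25.0
```

Request:
drive_tool(motion=[{"delta_pos": [0,0,0.0025],"rot": [0,0,0]},{"delta_pos": [0,0,0.0025],"rot": [0,0,0]},{"delta_pos": [0,0,0],"rot": [0,0,0]},{"delta_pos": [0,0,0],"rot": [0,0,0]}])

```text
clock: 14.98
tcp_pos: [474.8, 187.0, 116.3]
tcp_rot: [-3.129, -0.277, -0.001]
contact_force: [-1.2, 1.0, 7.5]
gripper_width: 9.9
gripper_force: 25.0
```

Request:
drive_tool(motion=[{"delta_pos": [0,0,0.0025],"rot": [0,0,0]},{"delta_pos": [0,0,0.0025],"rot": [0,0,0]},{"delta_pos": [0,0,0],"rot": [0,0,0]},{"delta_pos": [0,0,0],"rot": [0,0,0]}])

```text
clock: 15.48
tcp_pos: [474.8, 187.0, 114.4]
tcp_rot: [-3.129, -0.278, -0.001]
contact_force: [-1.7, 1.0, 7.3]
gripper_width: 9.6
gripper_force: 25.0
```

Request:
drive_tool(motion=[{"delta_pos": [0,0,0.0025],"rot": [0,0,0]},{"delta_pos": [0,0,0],"rot": [0,0,0]},{"delta_pos": [0,0,0],"rot": [0,0,0]}])

```text
clock: 15.85
tcp_pos: [474.8, 187.0, 113.4]
tcp_rot: [-3.129, -0.278, -0.001]
contact_force: [-1.1, 1.4, 8.2]
gripper_width: 9.7
gripper_force: 25.0
```

Request:
drive_tool(motion=[{"delta_pos": [0,0,0.0025],"rot": [0,0,0]},{"delta_pos": [0,0,0],"rot": [0,0,0]},{"delta_pos": [0,0,0],"rot": [0,0,0]}])

```text
clock: 16.23
tcp_pos: [474.8, 187.0, 112.5]
tcp_rot: [-3.129, -0.278, -0.001]
contact_force: [-0.6, 0.4, 9.0]
gripper_width: 10.0
gripper_force: 25.0
```

Request:
drive_tool(motion=[{"delta_pos": [0,0,0.0025],"rot": [0,0,0]},{"delta_pos": [0,0,0],"rot": [0,0,0]},{"delta_pos": [0,0,0],"rot": [0,0,0]}])

```text
clock: 16.6
tcp_pos: [474.8, 187.0, 111.5]
tcp_rot: [-3.129, -0.278, -0.001]
contact_force: [-1.4, 0.0, 8.9]
gripper_width: 9.9
gripper_force: 25.0
```

Request:
drive_tool(motion=[{"delta_pos": [0,0,0.0025],"rot": [0,0,0]},{"delta_pos": [0,0,0],"rot": [0,0,0]},{"delta_pos": [0,0,0],"rot": [0,0,0]}])

```text
clock: 16.98
tcp_pos: [474.8, 187.0, 110.5]
tcp_rot: [-3.129, -0.278, -0.001]
contact_force: [-2.2, 0.5, 10.3]
gripper_width: 9.9
gripper_force: 25.0
```

Request:
drive_tool(motion=[{"delta_pos": [0,0,0.0025],"rot": [0,0,0]},{"delta_pos": [0,0,0],"rot": [0,0,0]},{"delta_pos": [0,0,0],"rot": [0,0,0]}])

```text
clock: 17.35
tcp_pos: [474.9, 187.0, 109.6]
tcp_rot: [-3.129, -0.278, -0.001]
contact_force: [-1.8, 0.4, 10.2]
gripper_width: 9.9
gripper_force: 25.0
```

Request:
drive_tool(motion=[{"delta_pos": [0,0,0.0025],"rot": [0,0,0]},{"delta_pos": [0,0,0],"rot": [0,0,0]},{"delta_pos": [0,0,0],"rot": [0,0,0]}])

```text
clock: 17.73
tcp_pos: [474.9, 187.0, 108.9]
tcp_rot: [-3.129, -0.278, -0.001]
contact_force: [-4.0, -0.3, 14.0]
gripper_width: 9.9
gripper_force: 25.0
```

The force step to 14 N, with only 0.7 mm gained, marks the floor at a push of about 19 mm. I'll back off 0.4 mm and start turning clockwise.

Request:
drive_tool(motion=[{"delta_pos": [0,0,-0.001],"rot": [0,0,0]},{"delta_pos": [0,0,0],"rot": [0,0,0]},{"delta_pos": [0,0,0],"rot": [0,0,0.06]},{"delta_pos": [0,0,0],"rot": [0,0,0.06]},{"delta_pos": [0,0,0],"rot": [0,0,0.06]},{"delta_pos": [0,0,0],"rot": [0,0,0]},{"delta_pos": [0,0,0],"rot": [0,0,0]}])

```text
clock: 18.6
tcp_pos: [474.9, 187.0, 109.0]
tcp_rot: [-3.137, 0.166, -0.001]
contact_force: [-1.3, 1.2, 10.1]
gripper_width: 9.5
gripper_force: 25.0
```

```bash
python3 p.py 474.8 187.1 109.2 -1.24 8
```

```text
t 18.6 tcp [474.9 187.  109. ] yaw -0.106 tilt 0.04 F [-1.3  1.2 10.1] T [ 0.11  0.7  -0.04] q6 0.7 w 9.5
row delta [-0.     -0.     -0.0001] total mm [-0.1 -0.1 -0.2] rot z total share 0.7221 per row 0.0903
```

Request:
drive_tool(motion=[{"delta_pos": [0,0,0],"rot": [0,0,0.08]},{"delta_pos": [0,0,0],"rot": [0,0,0.08]},{"delta_pos": [0,0,0],"rot": [0,0,0.08]},{"delta_pos": [0,0,0],"rot": [0,0,0.08]},{"delta_pos": [0,0,0],"rot": [0,0,0]},{"delta_pos": [0,0,0],"rot": [0,0,0]}])

```text
clock: 19.35
tcp_pos: [474.8, 187.0, 109.0]
tcp_rot: [-2.997, 0.941, -0.001]
contact_force: [-1.7, 0.5, 11.5]
gripper_width: 9.7
gripper_force: 25.0
```

```bash
python3 p.py 474.8 187.1 109.0 -1.24 4
```

```text
t 19.35 tcp [474.8 187.  109. ] yaw -0.608 tilt 0.03 F [-1.7  0.5 11.5] T [ 0.09  0.8  -0.03] q6 0.2 w 9.7
row delta [-0.0001 -0.      0.    ] total mm [-0.1 -0.   0. ] rot z total share 0.4021 per row 0.1005
```

Request:
drive_tool(motion=[{"delta_pos": [0,0,0],"rot": [0,0,0.08]},{"delta_pos": [0,0,0],"rot": [0,0,0.08]},{"delta_pos": [0,0,0],"rot": [0,0,0.08]},{"delta_pos": [0,0,0],"rot": [0,0,0.08]},{"delta_pos": [0,0,0],"rot": [0,0,0.08]},{"delta_pos": [0,0,0],"rot": [0,0,0]},{"delta_pos": [0,0,0],"rot": [0,0,0]}])

```text
clock: 20.23
tcp_pos: [474.8, 187.1, 109.0]
tcp_rot: [-2.559, 1.821, -0.0]
contact_force: [-2.2, -1.0, 10.9]
gripper_width: 9.7
gripper_force: 25.0
```

```bash
python3 p.py 474.8 187.1 109.0 -1.24 4
```

```text
t 20.225 tcp [474.8 187.1 109. ] yaw -1.237 tilt 0.03 F [-2.2 -1.  10.9] T [ 0.21  0.7  -0.07] q6 -0.43 w 9.7
row delta [-0. -0.  0.] total mm [-0. -0.  0.] rot z total share 0.0021 per row 0.0005
```

Turned 1.41 rad with no resistance. I'll ease the stud up to the plate, release it and look.

Request:
drive_tool(motion=[{"delta_pos": [0,0,-0.005],"rot": [0,0,0]},{"delta_pos": [0,0,-0.005],"rot": [0,0,0]},{"delta_pos": [0,0,0],"rot": [0,0,0]},{"delta_pos": [0,0,0],"rot": [0,0,0]},{"delta_pos": [0,0,0],"rot": [0,0,0]}])

```text
clock: 20.85
tcp_pos: [474.8, 187.0, 112.9]
tcp_rot: [-2.559, 1.821, -0.0]
contact_force: [-1.5, 0.7, 8.4]
gripper_width: 9.9
gripper_force: 25.0
```

Request:
drive_tool(motion=[{"delta_pos": [0,0,-0.003],"rot": [0,0,0]},{"delta_pos": [0,0,0],"rot": [0,0,0]},{"delta_pos": [0,0,0],"rot": [0,0,0]}])

```text
clock: 21.22
tcp_pos: [474.8, 187.0, 114.0]
tcp_rot: [-2.559, 1.821, -0.0]
contact_force: [-1.0, 1.2, 8.0]
gripper_width: 9.6
gripper_force: 25.0
```

Request:
drive_tool(motion=[{"delta_pos": [0,0,0],"rot": [0,0,0]},{"delta_pos": [0,0,0],"rot": [0,0,0]},{"delta_pos": [0,0,0],"rot": [0,0,0]},{"delta_pos": [0,0,0],"rot": [0,0,0]}], jaw=0)

```text
clock: 21.72
tcp_pos: [474.5, 186.8, 113.3]
tcp_rot: [2.559, -1.821, -0.0]
contact_force: [-0.1, 0.2, -0.1]
gripper_width: 41.6
gripper_force: 0.0
```

Request:
drive_tool(motion=[{"delta_pos": [0,0,-0.05],"rot": [0,0,0]},{"delta_pos": [0,0,-0.1],"rot": [0,0,0]},{"delta_pos": [0,0,-0.1],"rot": [0,0,0]},{"delta_pos": [-0.05,0.1,-0.1],"rot": [0,0,0]},{"delta_pos": [-0.05,0.13,0],"rot": [0,0,0]},{"delta_pos": [-0.05,0.13,0],"rot": [0,0,0]},{"delta_pos": [0,0,0],"rot": [0,0,0]},{"delta_pos": [0,0,0],"rot": [0,0,0]}])

```text
clock: 22.72
tcp_pos: [319.0, 196.8, 254.0]
tcp_rot: [-2.56, 1.819, 0.0]
contact_force: [0.4, -0.2, 0.7]
gripper_width: 43.6
gripper_force: 0.0
```

```bash
python3 p.py 474.8 187.1 109.0 -1.24 4; python3 - <<'E'
from h import *
snap("side","s4");snap("top","t4") 
s=cv2.imread("pics/s4.png"); t=cv2.imread("pics/t4.png")
cv2.imwrite("pics/c6.png",np.hstack([cv2.resize(s[120:220,230:330],(400,400),interpolation=cv2.INTER_CUBIC),cv2.resize(t[185:285,205:305],(400,400),interpolation=cv2.INTER_CUBIC)]))
E
```

```text
t 22.725 tcp [319.  196.8 254. ] yaw -1.235 tilt 0.08 F [ 0.4 -0.2  0.7] T [ 0.09 -0.    0.01] q6 -0.75 w 43.6
row delta [ 0.0379 -0.0899  0.0907] total mm [  60.6 -143.8  145.1] rot z total share 0.0029 per row 0.0007
```

View pics/c6.png

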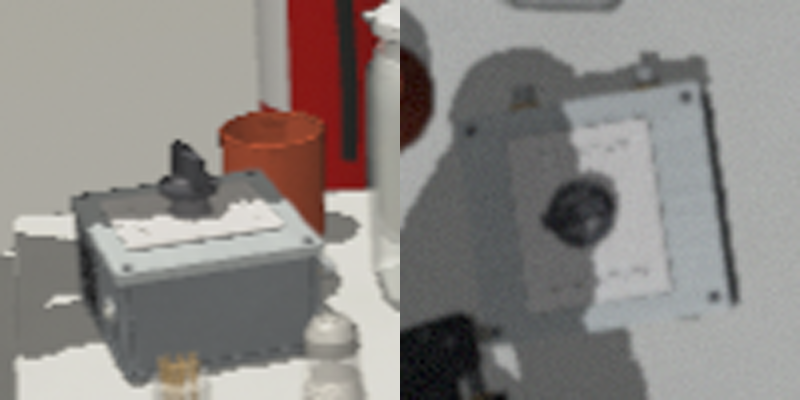

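The final pictures show the cover flush and square in the deck, and the wing crosswise with its cap low (side crop (188,180), top crop (583,212)). It has stayed in by itself, and the gripper is clear.

```bash
python3 -c "
from cell import job; print(job.hand_in())"
```

```text
the job is handed in; nothing more can be done
None
```

The cover lies flush in the opening and its stud, turned about 1.41 rad clockwise, stayed in by itself when released; no other item was touched, and I handed the job in at about 23 s (no verdict was shown).

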